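# Offer a dental cast on its carrier board out over the pin drill

## Task

Swing the toggle clamp's arm up and right over, off the carrier board, leaving the board where it lies, so that it stays open. Then slide the board by its handle straight out over the stand's edge (do not lift or tip it, and leave the other things on the bench alone) until its front end is level with the tip of the pointer beside it. The board would now tip off the stand by itself, so finish while still holding it, flat on the stand and still, with nothing else touching it.

Things in the scene. Friction and masses are not known exactly. Their poses are not given: they have to be found in the camera images.
- stand: Fixed grey block on the bench, 220 mm (x) x 260 mm (y) x 70 mm high, flat top; the board lies on it along its y axis and is slid towards the stand's -y. Origin: centre of its underside. Two 50 mm tall steel cheeks of the clamp stand on the +x part of its top, at x = 85 mm, y = -55 mm, 32 mm over the outsides along y.
- stand_edge (a point): Middle of the stand's upper edge at its -y end, over which the board is slid; same axes as the stand.
- clamp (a joint): Toggle clamp arm, hinged on the stand about its y axis, radians: about 0 = arm level across the board with its rubber foot on it (start), 1.57 = upright, 2.2 = stop, swung fully back away from the board. Over centre by its own weight (0.3 kg, about 1.5 N to lift at the grip): below upright it falls shut, past upright it falls on to the stop and stays.
- clamp_hinge (a point): Middle of the clamp arm's hinge axis (110 mm above the bench), stand axes.
- clamp_grip (a point): Grip of the clamp arm: middle of the free length of a round black peg, 12 mm thick, 44 mm long, parallel to the stand's y axis, sticking out sideways (+y) from the arm's end. 120 mm from the hinge axis, 32 mm to +y of the arm's mid-plane (arm 12 mm thick). When shut it is level with the hinge, on its -x side, 30 mm above the board's top.
- board: Loose aluminium carrier board, 70 mm (x) x 260 mm (y) x 10 mm thick, about 0.5 to 0.75 kg. At its front (-y) end it carries a fixed white dental cast, 56 x 50 x 26 mm; near its rear (+y) end a black upright handle. Origin: centre of its underside; its centre of mass lies about 7 mm nearer the front. Starts flat on the stand, front end 20 to 70 mm over the edge.
- board_front (a point): Middle of the board's front end face (-y end, 130 mm from the board's centre), at half thickness; board axes.
- board_handle (a point): Centre of the top of the board's handle: upright block 44 mm along x, 16 mm along y, standing 42 mm above the board's top (its top is 52 mm above the board's underside), 240 mm behind the front end; 12 mm of board lies behind it.
- gauge: Fixed pin drill beyond the stand's edge: white base 12 mm high, an upright spindle 42 mm high under the board's path (board's underside: 70 mm) and, 85 mm to +x of its origin, a steel post 100 mm high beside the path with a pointer. Turned like the stand. Origin: bench level under the stand's centre line, in line with the pointer.
- gauge_mark (a point): Tip of the pointer, 58 mm to the +x side of the stand's centre line, 80 mm above the bench (the board's top is there too); the pointer is a 3 mm thick blade. The board's front end must come level with it along the stand's y axis, 150 to 180 mm beyond the stand's edge.
- jar_a: Small screw-lid jar, 34 mm across, 48 mm high, on the bench (bystander). Origin: underside.
- jar_b: Small screw-lid jar, 34 mm across, 48 mm high, on the bench (bystander). Origin: underside.
- jar_c: Larger screw-lid jar, 40 mm across, 62 mm high, on the bench (bystander). Origin: underside.
- dish: Small glass dish, 34 mm across, 22 mm high, on a corner of the stand's top (bystander). Origin: underside.
- cup: White cup, 76 mm across, 70 mm high, on the bench (bystander). Origin: underside.
- brush: Brush, 170 mm long, lying on the bench (bystander).
- spare_cast: Another dental cast, 56 x 50 x 26 mm, on the bench (bystander). Origin: underside.
Things that resemble listed ones, but are neither listed nor needed, are in the scene too. There is more than one size of the gauge; the one meant has the size given above.

How it is judged:
On the way:
1. the clamp arm is swung back, open, with the board still where it lay (value of joint clamp above 1.7 rad and distance of board from where it was at the start of the episode below 0.015 m), for 0.2 s.
At the end, for the whole second after the job is handed in: Board's front end within 7 mm of the pointer tip along the stand's y; board within 20 mm of the centre line and 0.12 rad of its direction, tilt under 0.07 rad, resting on the stand, still; fingers hold it with over 1 N; clamp over 1.7 rad; clamp and drill not touching it (y of board_front in the frame of gauge_mark between -0.007 and 0.007 m and x of board in the frame of stand between -0.02 and 0.02 m and angle between the y axis of board and the y axis of stand, either way round below 0.12 rad and angle between board's own z axis and vertical below 0.07 rad and z of board in the frame of stand between 0.064 and 0.077 m and contact force between the fingers and board above 1 N and contact force between stand and board above 0.3 N and contact force between each of clamp, gauge and board below 0.2 N and value of joint clamp above 1.7 rad and linear speed of board below 0.02 m/s); the arm keeps its last pose, push and grip.
It fails at once if the board is shifted more than 20 mm while the clamp is still shut (value of joint clamp below 0.8 rad and distance of board from where it was at the start of the episode above 0.02 m).
It fails at once if the board tips (more than 0.15 rad) (angle between board's own z axis and vertical above 0.15 rad).
It fails at once if the board is lifted off the stand (z of board in the frame of stand above 0.09 m).
It fails at once if a bystander is moved more than 30 mm (distance of any of jar_a, jar_b, jar_c, dish, cup, brush, spare_cast from where it was at the start of the episode above 0.03 m).
It also fails if it takes over 56 s, if anything falls off the work surface, if the arm or the gripper's body presses on something with over 40 N, if the wrist force passes 120 N, or if a joint passes its speed limit or range.

## Robot

A 6-joint arm with a two-finger parallel gripper is mounted at the origin on the work surface. World frame = base frame: x ahead of the robot, y to its left, z up, the work surface at z = 0. Lengths are in m, angles in rad, forces in N, time in s.
With the tool pointing down it reaches from about 0.3 to 0.875 m from the base axis. Payload 6.4 kg.
Tool frame: the origin (TCP) lies on the centre line of the jaws, within the pads' length; the fingertips stand 22 mm ahead of it and the grasp point (between the pads) lies 3 mm ahead of it; z points along the fingers, y is the line along which they close (so a half turn about z gives the same grasp; the last joint's range is limited). The gripper opens to 85 mm and grips with 20 to 120 N. Pads are 22 mm wide; open, the fingers measure 114 mm over their backs; the gripper's body (76 mm by 85 mm) begins 54 mm behind the grasp point. The pads swing forward as they close: fully open they stand 13 mm farther back than shut.
Start: joints at [-1.327, 0.181, 1.607, -0, 1.354, -0.206], TCP at [0.25, -0.518, 0.253] pointing down, gripper open.
Joint ranges: [-2.99, 2.99], [-0.89, 2.07], [0.3, 2.58], [-1.14, 4.28], [0, 2.63], [-3.12, 3.12]. Speed limits (rad/s): [2.57, 2.57, 3.01, 3.14, 3.14, 3.14].

## Interface

Orientations are given as a unit quaternion [w, x, y, z].
In Python, from bench import ctrl gives the robot as it stands. The module is installed in compiled form; this text tells all that it offers.
- The arm moves only by the tool servo_tool, never from a script. Its argument "commands" is a list of rows, each a list of 3 entries, a list of its own where there are three numbers: the shift along the tool's x, y, z in mm, then the turn about the tool's z in rad, then the finger opening in mm, from 0 to 85.4. In form: [[[dx, dy, dz], turn, jaw], ...]. A call has 1 to 20 rows; each row shifts and turns the commanded pose from where the row before left it, along the tool's axes as they then stand; what a row does not reach is not made up. A row lasts 1/8 s, in which the tool goes at most 62.5 mm and 10.7 degrees, less where a joint would pass 70% of its speed; a pose out of reach is approached as far as the arm can. A call with a gripper value outside its range is refused whole. The fingers move at their own pace and stop on an object; the grip force is fixed at half the most. Time passes only in rows, so rows that do not move let the fingers close. It gives the time, the measured TCP pose, the force, the opening and the grip force at its end, in the units of the state.
- ctrl.get_obs(): the state, without advancing time (a new reading comes with each control period).
- ctrl.camera(name): name is "side" or "top"; returns a dict with "color" (384x512x3 uint8, red, green, blue), "z_map" (384x512 float32, m along the optical axis (not along the pixel's ray), 0 where there is no reading), "fx", "fy", "cx", "cy" (pixels), "R" (3x3) and "t" (3): a world point X has camera coordinates R X + t. Camera axes: x right, y down, z forward; pixel columns grow to the right and rows downward; lengths in m; the calibration is good to about 2 mm. A picture is of the moment at which its call begins.
- ctrl.hand_in(): hands the job in; it is judged then, once.
The state is a dict: "time_s": time; "q": joint angles; "dq": joint speeds; "joint_efforts": joint torques, N m; "eef_pos": TCP position; "eef_rot": TCP orientation; "wrist_force": force on the tool from outside, world axes, zero at the start; "torque": the same for the moment, N m; "opening": opening from 0.0 (shut) to 1.0 (fully open); "grasp_force": force on a finger pad.
Only numpy, scipy, OpenCV 4.12 (cv2) and the standard library are available. Lean on these libraries where they do the work, as an engineer would, in place of code of your own. Each camera call takes 0.05 s, during which the arm holds its last target. There are 200 camera calls.

## Working session

There is one attempt and no reset: what is moved stays moved. The work goes in short steps, Python scripts to look and compute and a tool call to move; the robot and the scene stay as the last step left them, time stands still between calls to the robot, and variables do not carry over. Pictures are saved under pics/ and viewed, at most 10 in all, crops included, and the job is handed in when it is done.

Besides the shell and the picture viewer there is one more tool, called after "Emit:" in YAML: its name, and indented under it one key for each argument. servo_tool: Moves the arm, as the interface text tells. Its arguments: {"type":"object","properties":{"commands":{"type":"array"}},"required":["commands"]}

```bash
mkdir -p pics
cat > h.py <<'E'
import numpy as np, cv2
from bench import ctrl
def snap(n,tag):
    c=ctrl.camera(n); np.savez(f'{tag}.npz',**c); cv2.imwrite(f'pics/{tag}.png',c['color'][:,:,::-1]); return c
def world(c):
    z=c['z_map']; v,u=np.mgrid[:z.shape[0],:z.shape[1]]
    P=np.stack([(u-c['cx'])/c['fx']*z,(v-c['cy'])/c['fy']*z,z],-1)
    W=(P-c['t'])@c['R']; W[z==0]=np.nan; return W
def proj(c,X):
    p=c['R']@np.array(X)+c['t']; return c['fx']*p[0]/p[2]+c['cx'],c['fy']*p[1]/p[2]+c['cy']
E
python3 - <<'E'
from h import *
ims=[]
for n in('side','top'):
    c=snap(n,n+'0'); print(n,c['fx'],c['cx'],c['cy'],-c['R'].T@c['t'],c['R'].round(3).tolist())
o=ctrl.get_obs(); print(o)
for n in('side','top'):
    cv2.imwrite(f'pics/{n}0b.png',cv2.resize(cv2.imread(f'pics/{n}0.png'),(800,600),interpolation=cv2.INTER_CUBIC))
E
```

```text
side 382.21937265802455 259.37140128951893 188.02695135613277 [ 0.02147429 -0.71857203  0.70648366] [[0.841, -0.54, -0.021], [-0.342, -0.501, -0.795], [0.419, 0.676, -0.606]]
top 447.3372462152546 264.4421933568634 186.29508364003215 [ 0.28055053 -0.04786904  1.43326815] [[-0.015, -1.0, -0.024], [-0.994, 0.018, -0.109], [0.11, 0.022, -0.994]]
{'time_s': 0.1, 'q': array([-1.32732084e+00,  1.81491050e-01,  1.60791797e+00, -3.12218371e-05,
        1.35382422e+00, -2.06297374e-01]), 'dq': array([ 0.00031443, -0.0026973 , -0.00370746,  0.00024437,  0.00115301,
       -0.00165836]), 'joint_efforts': array([ 1.25044789e-04, -4.45877516e+01, -3.52235627e+01, -2.86225104e-04,
        4.14868453e-03,  4.38785861e-06]), 'eef_pos': array([ 0.2498788 , -0.51733635,  0.25245575]), 'eef_rot': array([-8.19867635e-04,  9.74818359e-01,  2.22998865e-01, -3.04870936e-05]), 'wrist_force': array([0.1619152 , 0.36380632, 0.29745588]), 'torque': array([-0.01862486,  0.0353235 , -0.09222831]), 'grasp_force': 0.0, 'opening': 1.0008303639695633}
```

View pics/side0b.png

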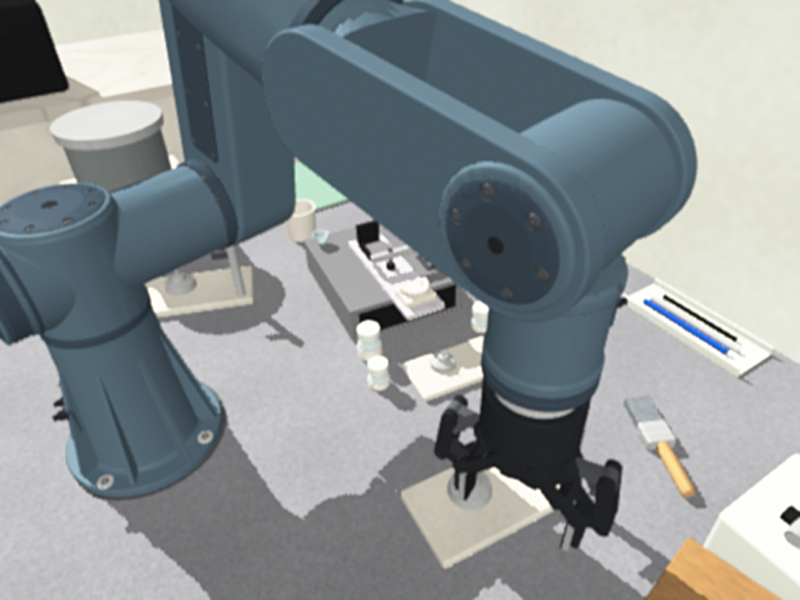

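View pics/top0b.png

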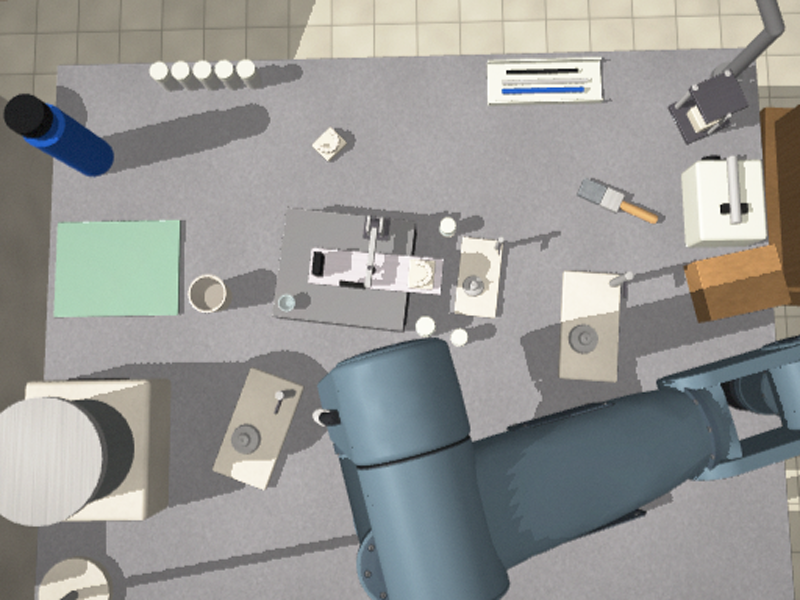

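The side view is mostly blocked by the arm. The top view (800x600) shows the stand at (350,268), board at (375,270) with the cast at (420,274) and the handle at (318,263). The clamp arm is at (373,240), its peg at (352,284), and the gauge in front of the stand at (478,275). Candidates for the gauge are (478,275), (590,325) and (257,428). Candidates for the black handle are (318,263) and the peg (352,284).

Run:
```python
from h import *
c=dict(np.load('top0.npz')); W=world(c)
im=c['color'][115:225,165:345,::-1]; cv2.imwrite('pics/topcrop.png',cv2.resize(im,None,fx=4.4,fy=4.4,interpolation=cv2.INTER_CUBIC))
R=np.zeros(W.shape[:2],bool);R[120:220,170:330]=1
Z=W[...,2]
m=R&(abs(Z-.07)<.004)
m=cv2.morphologyEx(m.astype(np.uint8),cv2.MORPH_OPEN,np.ones((3,3)))
p=W[m>0][:,:2].astype(np.float32); print('stand z',np.median(Z[m>0]),m.sum()); print(cv2.minAreaRect(p))
def reg(n,r0,r1,c0,c1,lo,hi):
    k=np.zeros_like(R);k[r0:r1,c0:c1]=1;k&=(Z>lo)&(Z<hi);q=W[k]
    if len(q)<4: print(n,'few');return
    print(n,len(q),'mean',q.mean(0).round(4),'min',q.min(0).round(4),'max',q.max(0).round(4),cv2.minAreaRect(q[:,:2].astype(np.float32)))
reg('boardtop',155,192,196,285,.076,.086)
reg('handle',155,182,196,212,.1,.14)
reg('cast',160,190,255,285,.092,.13)
reg('peg',176,188,212,238,.095,.13)
reg('arm',140,185,230,248,.095,.14)
reg('cheek',130,160,230,255,.095,.16)
reg('gaugebase',145,210,285,330,.006,.02)
reg('spindle',170,195,290,320,.03,.06)
reg('post',145,165,305,330,.06,.12)
reg('dish',185,202,174,192,.078,.1)
reg('cup',170,202,118,146,.05,.1)
reg('jar1',200,216,262,282,.035,.08)
reg('jar2',207,225,285,302,.035,.08)
reg('jar3',135,153,278,295,.035,.08)
# z map around post / peg
np.set_printoptions(linewidth=220)
print((Z[148:164:1,300:360:3]*1000).round(0))
```

```text
stand z 0.06993829577492215 2210
((0.4796728491783142, 0.12024778872728348), (0.2586095333099365, 0.21914447844028473), 82.60018920898438)
boardtop 1255 mean [0.473  0.0652 0.0802] min [ 0.4191 -0.0751  0.076 ] max [0.5294 0.1925 0.086 ] ((0.47577884793281555, 0.05881137400865555), (0.10851878672838211, 0.26825520396232605), 1.0886034965515137)
handle 99 mean [0.4822 0.1644 0.1193] min [0.4609 0.1561 0.1021] max [0.5056 0.1758 0.1288] ((0.48323315382003784, 0.1651570349931717), (0.01667432300746441, 0.04518028721213341), 82.57192993164062)
cast 239 mean [ 0.4608 -0.034   0.0988] min [ 0.4343 -0.0596  0.092 ] max [ 0.4901 -0.0075  0.1112] ((0.46239057183265686, -0.03318670392036438), (0.049079716205596924, 0.05493909865617752), 83.85508728027344)
peg 99 mean [0.4435 0.0887 0.1145] min [0.4341 0.0627 0.1061] max [0.4586 0.1232 0.1207] ((0.4425683617591858, 0.09125793725252151), (0.02308909222483635, 0.06194775924086571), 11.466736793518066)
arm 265 mean [0.51   0.0606 0.1163] min [0.4341 0.0377 0.0964] max [0.5673 0.0843 0.1283] ((0.5005149841308594, 0.06151166558265686), (0.0321740582
[... 2844 characters left out ...]
   9.  10.  61.  16.  -2.   4.   5.  -2.  -2.  -0.  -5.   1.  -1.  -1.  -8.  -1.]
 [ 14.  12.  10.   6.   9.   8.  40.  16.  -4.   3.  -2.  -2.   3.   4.  -1.   1.   2.   4.  -1.   1.]
 [ 13.  11.  16.  15.  11.  10.  27.   7.  -1.  -3.  -3.  -6.  -3.  -0.  -4.  -1.  -4.   6.  -3.  -2.]
 [ 15.  15.  11.  12.  10.   6.  15.   7.   2.  -3.  -5.   6.   3.   0.   0.   1.  -0.  -0.   3.  -0.]
 [ 11.  15.  15.  10.   9.  16.  13.   7.   0.   4.   8.  -6.  -3.   1.  -0.  -1.   2.  -4.   1.  -1.]
 [ 11.   9.  13.  14.  12.  14.  11.  13.   1.  -1.   5.   1.   6.   0.  -0.   0.   4.  -2.  -3.   2.]
 [ 13.  11.   7.   8.   7.   9.   8.   4.   2.  -0.  -0.   2.  -2.  -4.  -4.  -2.   2.  -4.  -0.  -1.]]
```

View pics/topcrop.png

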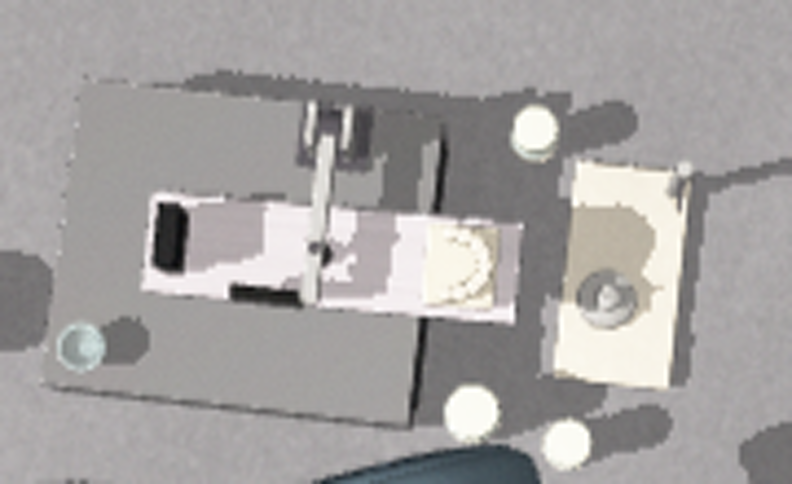

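Crop: handle (168,237), peg (265,294), arm end (312,295), cheeks (328,125), cast (465,265). The gauge is in front at (620,275), with spindle (605,298) and post and pointer (683,175). Its post is 100 mm high and its spindle about 44 mm, so it is the right size. I'll swing the arm to the left so that both cameras see the scene.

Emit:
servo_tool:
  commands:
    - [[0, 0, -17], -0.165, 85]
    - [[0, 0, -17], -0.165, 85]
    - [[0, 0, -17], -0.165, 85]
    - [[0, 0, -17], -0.165, 85]
    - [[0, 0, -16], -0.165, 85]
    - [[0, 0, -16], -0.166, 85]
    - [[49, 16, 0], 0, 85]
    - [[49, 16, 0], 0, 85]
    - [[49, 16, 0], 0, 85]
    - [[49, 16, 0], 0, 85]
    - [[49, 16, 0], 0, 85]
    - [[49, 16, 0], 0, 85]
    - [[49, 16, 0], 0, 85]
    - [[49, 16, 0], 0, 85]
    - [[49, 16, 0], 0, 85]

```text
time_s: 1.98
eef_pos: [0.4503, -0.0975, 0.3531]
eef_rot: [-0.0, 0.752, 0.66, -0.0]
wrist_force: [-0.0, -0.4, -0.4]
opening: 0.991
grasp_force: 0.0
```

Emit:
servo_tool:
  commands:
    - [[52, -20, 0], 0, 85]
    - [[52, -20, 0], 0, 85]
    - [[52, -20, 0], 0, 85]
    - [[52, -20, 0], 0, 85]
    - [[52, -20, 0], 0, 85]
    - [[52, -20, 0], 0, 85]
    - [[52, -20, 0], 0, 85]
    - [[52, -20, 0], 0, 85]
    - [[52, -20, 0], 0, 85]
    - [[52, -20, 0], 0, 85]
    - [[52, -20, 0], 0, 85]
    - [[0, 0, 0], 0, 85]

```text
time_s: 3.48
eef_pos: [0.3041, 0.499, 0.3517]
eef_rot: [-0.0, 0.75, 0.661, -0.001]
wrist_force: [0.2, 0.2, 0.3]
opening: 0.997
grasp_force: 0.0
```

Run:
```python
from h import *
s=snap('side','side1'); t=snap('top','top1')
print(ctrl.get_obs()['time_s'])
c0,e=proj(s,(.47,.05,.08)); print(c0,e)
im=s['color']; x0=int(c0)-90;y0=int(e)-65;print(x0,y0)
cv2.imwrite('pics/side1c.png',cv2.resize(im[y0:y0+130,x0:x0+175,::-1],None,fx=4.5,fy=4.5,interpolation=cv2.INTER_CUBIC))
cv2.imwrite('pics/top1c.png',cv2.resize(t['color'][120:210,190:330,::-1],None,fx=5.7,fy=5.7,interpolation=cv2.INTER_CUBIC))
```

```text
3.575
250.6672376224545 174.0024855196342
160 109
```

View pics/side1c.png

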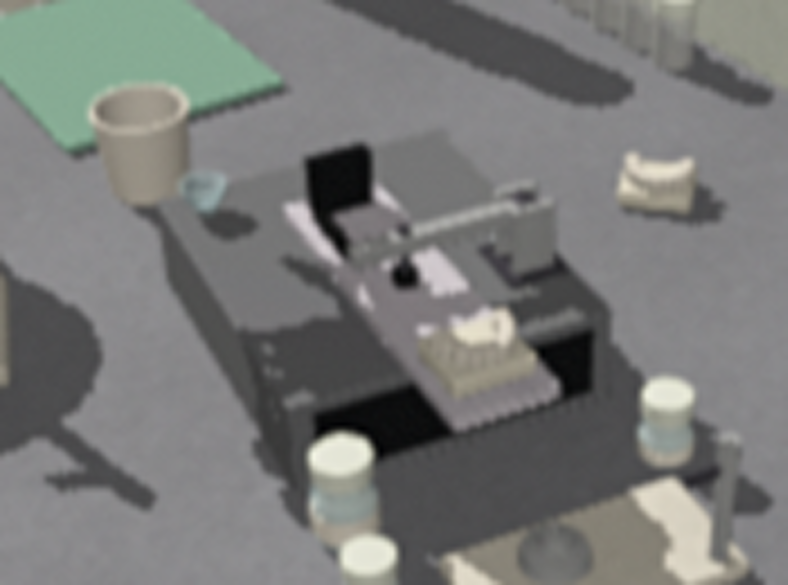

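View pics/top1c.png

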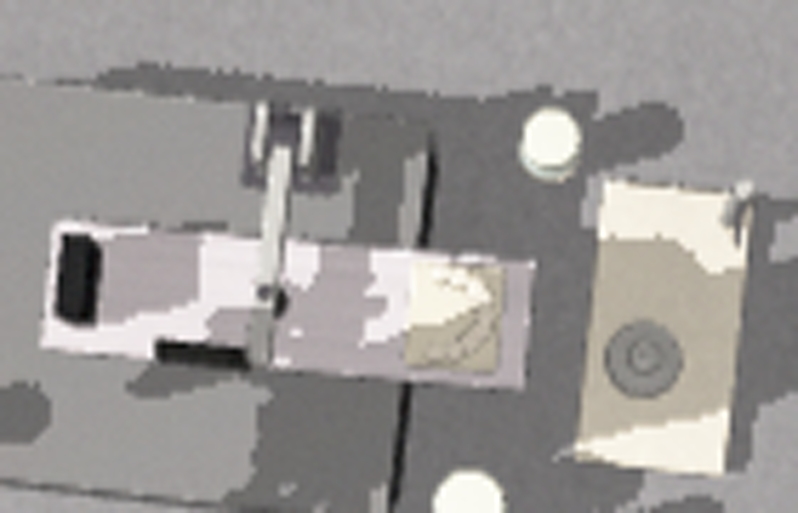

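The side crop shows the arm from cheek (530,225) to end (370,245), with the handle at (340,185) partly hiding the peg, and the gauge post at (728,490). The top crop shows the peg at (203,355), the pointer from (745,190) to about (738,240), and the board front edge at (530,325).

Run:
```python
from h import *
np.set_printoptions(linewidth=200,precision=4,suppress=True)
s=dict(np.load('side1.npz'));t=dict(np.load('top1.npz'))
W={'s':world(s),'t':world(t)}
def ray(c,u,v,z):
    o=-c['R'].T@c['t']; d=c['R'].T@np.array([(u-c['cx'])/c['fx'],(v-c['cy'])/c['fy'],1]); return o+d*(z-o[2])/d[2]
C=np.array([.4797,.1202]);a=np.deg2rad(-7.4);ex=np.array([np.cos(a),np.sin(a)]);ey=np.array([-ex[1],ex[0]])
# refine yaw/centre with new top
for k in 'st':
    w=W[k]; ok=(abs(w[...,0]-.48)<.25)&(abs(w[...,1]-.12)<.25)&(abs(w[...,2]-.07)<.004)
    ok=cv2.morphologyEx(ok.astype(np.uint8),cv2.MORPH_OPEN,np.ones((3,3)))
    print(k,'stand',cv2.minAreaRect(w[ok>0][:,:2].astype(np.float32)),np.median(w[ok>0][:,2]))
def st(w): d=w[...,:2]-C; return np.stack([d@ex,d@ey,w[...,2]],-1)
S={k:st(W[k]) for k in W}
def reg(n,x0,x1,y0,y1,z0,z1):
    for k in 'st':
        q=S[k]; m=(q[...,0]>x0)&(q[...,0]<x1)&(q[...,1]>y0)&(q[...,1]<y1)&(q[...,2]>z0)&(q[...,2]<z1)
        p=q[m]
        if len(p)>3: print(n,k,len(p),'med',np.median(p,0),'2%',np.percentile(p,3,0),'97%',np.percentile(p,97,0))
reg('handle',-.05,.05,.03,.10,.105,.13)
reg('peg',-.07,-.015,-.045,.02,.1,.125)
reg('armend',-.06,.05,-.075,-.03,.1,.125)
reg('cheeks',.06,.115,-.1,-.02,.1,.14)
reg('boardtop',-.06,.06,-.25,.12,.076,.085)
reg('boardfrontstrip',-.03,.03,-.25,-.19,.076,.085)
reg('post',.05,.12,-.36,-.26,.06,.11)
reg('spindle',-.03,.03,-.34,-.26,.032,.06)
for n,(u,v,z) in dict(tip=(738,240,.08),post=(745,188,.1),post2=(735,225,.08),peg=(203,350,.116),pegL=(155,345,.116),pegR=(250,360,.116),spindle=(645,357,.042),front=(530,325,.08),handle=(78,278,.122)).items():
    p=ray(t,190+u/5.7-.5,120+v/5.7-.5,z); print(n,p,st(p))
for n,(u,v,z) in dict(post=(728,440,.1),front=(508,400,.08),handleTop=(340,160,.122),armend=(370,243,.11)).items():
    p=ray(s,160+u/4.5-.5,109+v/4.5-.5,z); print(n,p,st(p))
```

```text
s stand ((0.48111778497695923, 0.11574520915746689), (0.26427820324897766, 0.2211109697818756), 82.87860870361328) 0.06924588079399838
t stand ((0.4798286259174347, 0.12020589411258698), (0.26002275943756104, 0.22057349979877472), 82.77500915527344) 0.06984848364781385
handle s 108 med [-0.0008  0.0361  0.1166] 2% [-0.0223  0.0323  0.1054] 97% [0.0199 0.0484 0.1229]
handle t 92 med [-0.0024  0.0437  0.1208] 2% [-0.0235  0.0378  0.1085] 97% [0.0186 0.0529 0.1265]
peg s 35 med [-0.0354 -0.0273  0.1134] 2% [-0.0389 -0.0425  0.1087] 97% [-0.0288 -0.0059  0.1162]
peg t 59 med [-0.0353 -0.0231  0.1137] 2% [-0.0404 -0.0439  0.1078] 97% [-0.0295 -0.0021  0.118 ]
armend s 199 med [-0.0006 -0.0623  0.1128] 2% [-0.0377 -0.0667  0.1029] 97% [ 0.0462 -0.0368  0.1187]
armend t 152 med [-0.0032 -0.0542  0.1154] 2% [-0.0393 -0.0608  0.1071] 97% [ 0.0463 -0.0338  0.1221]
cheeks s 135 med [ 0.0818 -0.0658  0.1148] 2% [ 0.0625 -0.076   0.1017] 97% [ 0.1004 -0.0446  0.1203]
cheeks t 118 med [ 0.0813 -0.0559  0.1175] 2% [ 0.0631 -0.071   0.1068] 97% [ 0.0983 -0.0402  0.1246]
boardtop s 832 med [-0.0028 -
[... 829 characters left out ...]
623 -0.2998  0.08  ]
post [ 0.5273 -0.1876  0.1   ] [ 0.0868 -0.2991  0.1   ]
post2 [ 0.511  -0.1837  0.08  ] [ 0.0702 -0.2974  0.08  ]
peg [0.4442 0.0985 0.116 ] [-0.0325 -0.0261  0.116 ]
pegL [0.4472 0.1236 0.116 ] [-0.0326 -0.0008  0.116 ]
pegR [0.4385 0.074  0.116 ] [-0.0349 -0.0512  0.116 ]
spindle [ 0.4451 -0.1363  0.042 ] [-0.0013 -0.2588  0.042 ]
front [ 0.4589 -0.0729  0.08  ] [ 0.0043 -0.1941  0.08  ]
handle [0.4824 0.163  0.122 ] [-0.0028  0.0428  0.122 ]
post [ 0.5265 -0.1894  0.1   ] [ 0.0863 -0.301   0.1   ]
front [ 0.4612 -0.0726  0.08  ] [ 0.0065 -0.1936  0.08  ]
handleTop [0.4828 0.1566 0.122 ] [-0.0016  0.0365  0.122 ]
armend [0.4573 0.0756 0.11  ] [-0.0165 -0.0472  0.11  ]
```

Both views agree, in stand axes: peg at (-35,-23,110) mm, handle y +45, board front -194, gauge line about -301 (171 beyond the edge, so plausible). Next I'll go above the peg.

Emit:
servo_tool:
  commands:
    - [[-42, 21, 10], 0, 45]
    - [[-42, 21, 10], 0, 45]
    - [[-42, 21, 10], 0, 45]
    - [[-42, 21, 10], 0, 45]
    - [[-42, 21, 10], 0, 45]
    - [[-42, 21, 10], 0, 45]
    - [[-42, 21, 10], 0, 45]
    - [[-42, 21, 10], 0, 45]
    - [[-40, 19, 10], 0, 45]
    - [[0, 0, 0], 0, 45]
    - [[0, 0, 0], 0, 45]

```text
time_s: 4.95
eef_pos: [0.4423, 0.0989, 0.2635]
eef_rot: [-0.0, 0.752, 0.659, 0.0]
wrist_force: [-1.0, 0.1, -1.0]
opening: 0.529
grasp_force: 0.0
```

Emit:
servo_tool:
  commands:
    - [[2, 0, 30], 0, 45]
    - [[0, 0, 30], 0, 45]
    - [[0, 0, 30], 0, 45]
    - [[0, 0, 30], 0, 45]
    - [[0, 0, 20], 0, 45]
    - [[0, 0, 9], 0, 45]
    - [[0, 0, 0], 0, 45]
    - [[0, 0, 0], 0, 45]

```text
time_s: 5.95
eef_pos: [0.4436, 0.1016, 0.1153]
eef_rot: [0.001, 0.751, 0.66, 0.001]
wrist_force: [-0.1, -0.4, 0.7]
opening: 0.524
grasp_force: 0.0
```

Emit:
servo_tool:
  commands:
    - [[0, 0, 0], 0, 25]
    - [[0, 0, 0], 0, 15]
    - [[0, 0, 0], 0, 0]
    - [[0, 0, 0], 0, 0]
    - [[0, 0, 0], 0, 0]

```text
time_s: 6.58
eef_pos: [0.4441, 0.1013, 0.115]
eef_rot: [0.001, 0.752, 0.66, 0.001]
wrist_force: [4.4, -0.1, 1.8]
opening: 0.114
grasp_force: 58.6
```

Emit:
servo_tool:
  commands:
    - [[0, 1, -14.5], 0, 0]
    - [[0, 2.5, -14], 0, 0]
    - [[0, 4.5, -14], 0, 0]
    - [[0, 6, -13], 0, 0]
    - [[0, 7.5, -12.5], 0, 0]
    - [[0, 9, -11], 0, 0]
    - [[0, 10, -10.5], 0, 0]
    - [[0, 0, 0], 0, 0]

```text
time_s: 7.58
eef_pos: [0.4793, 0.0967, 0.2046]
eef_rot: [-0.004, 0.751, 0.66, -0.004]
wrist_force: [-20.6, 1.1, 16.2]
opening: 0.115
grasp_force: 59.0
```

Clamp follows; a radial force of 26 N shows the tool is a little inside the arc. I'll correct it.

Emit:
servo_tool:
  commands:
    - [[0, -1.5, -1.5], 0, 0]
    - [[0, 0, 0], 0, 0]

```text
time_s: 7.82
eef_pos: [0.4794, 0.0967, 0.2049]
eef_rot: [-0.002, 0.751, 0.66, -0.002]
wrist_force: [-7.9, 0.9, 4.2]
opening: 0.112
grasp_force: 59.3
```

Emit:
servo_tool:
  commands:
    - [[0, 11, -9.5], 0, 0]
    - [[0, 12.5, -8], 0, 0]
    - [[0, 13, -6.5], 0, 0]
    - [[0, 13.5, -4.5], 0, 0]
    - [[0, 14, -2.5], 0, 0]
    - [[0, 14.5, -1], 0, 0]
    - [[0, 0, 0], 0, 0]

```text
time_s: 8.7
eef_pos: [0.5605, 0.0861, 0.2388]
eef_rot: [0.0, 0.752, 0.66, 0.0]
wrist_force: [-3.4, 0.6, 8.5]
opening: 0.111
grasp_force: 64.2
```

Emit:
servo_tool:
  commands:
    - [[0, 14.5, -0.5], 0, 0]
    - [[0, 14, 2], 0, 0]
    - [[0, 13.5, 4], 0, 0]
    - [[0, 13.5, 6], 0, 0]
    - [[0, 4, 2.5], 0, 0]
    - [[0, 0, 0], 0, 0]

```text
time_s: 9.45
eef_pos: [0.6199, 0.0784, 0.2236]
eef_rot: [0.001, 0.752, 0.66, 0.001]
wrist_force: [0.9, 0.5, 5.4]
opening: 0.109
grasp_force: 65.1
```

Emit:
servo_tool:
  commands:
    - [[0, 0, 0], 0, 20]
    - [[0, 0, 0], 0, 40]
    - [[0, 0, 0], 0, 40]
    - [[0, 0, 0], 0, 40]
    - [[0, 0, -20], 0, 40]
    - [[0, 0, -30], 0, 40]
    - [[0, 0, -30], 0, 40]
    - [[0, 0, -20], 0, 40]

```text
time_s: 10.45
eef_pos: [0.619, 0.0785, 0.3267]
eef_rot: [0.001, 0.752, 0.66, 0.001]
wrist_force: [0.6, -0.1, 0.1]
opening: 0.472
grasp_force: 0.0
```

Emit:
servo_tool:
  commands:
    - [[0, 0, 0], -0.1745, 40]
    - [[0, 0, 0], -0.1745, 40]
    - [[0, 0, 0], -0.1745, 40]
    - [[0, 0, 0], -0.1745, 40]
    - [[0, 0, 0], -0.1745, 40]
    - [[0, 0, 0], -0.1745, 40]
    - [[0, 0, 0], -0.1745, 40]
    - [[0, 0, 0], -0.1745, 40]
    - [[0, 0, 0], -0.175, 40]
    - [[30, 44, 0], 0, 40]
    - [[30, 44, 0], 0, 40]
    - [[30, 44, 0], 0, 40]
    - [[30, 44, 0], 0, 40]
    - [[30, 44, 0], 0, 40]
    - [[30, 44, 0], 0, 40]
    - [[30, 44, 0], 0, 40]
    - [[30, 44, 0], 0, 40]
    - [[0, 0, 0], 0, 40]

```text
time_s: 12.7
eef_pos: [0.4236, 0.4615, 0.3237]
eef_rot: [-0.0, 0.062, 0.998, 0.0]
wrist_force: [0.7, -0.6, 0.3]
opening: 0.47
grasp_force: 0.0
```

```bash
cat >> h.py <<'E'
C=np.array([.4798,.1202]);a=np.deg2rad(-7.25);ex=np.array([np.cos(a),np.sin(a)]);ey=np.array([-ex[1],ex[0]])
def st(w): d=w[...,:2]-C; return np.stack([d@ex,d@ey,w[...,2]],-1)
def reg(W,n,x0,x1,y0,y1,z0,z1):
    for k in W:
        q=st(W[k]); m=(q[...,0]>x0)&(q[...,0]<x1)&(q[...,1]>y0)&(q[...,1]<y1)&(q[...,2]>z0)&(q[...,2]<z1)
        p=q[m]
        if len(p)>3: print(n,k,len(p),'med',np.median(p,0),'2%',np.percentile(p,3,0),'97%',np.percentile(p,97,0),'rect',cv2.minAreaRect(p[:,:2].astype(np.float32)))
E
python3 - <<'E'
from h import *
np.set_printoptions(linewidth=200,precision=4,suppress=True)
s=snap('side','side2'); t=snap('top','top2'); W={'s':world(s),'t':world(t)}
o=ctrl.get_obs();print(o['eef_pos'],o['eef_rot'],o['q'])
reg(W,'handle',-.05,.05,.03,.10,.105,.13)
reg(W,'boardfrontstrip',-.03,.03,-.25,-.19,.076,.085)
reg(W,'post',.05,.12,-.36,-.26,.07,.11)
reg(W,'pointer',.055,.078,-.36,-.26,.06,.11)
reg(W,'clamp',.10,.2,-.08,.01,.13,.24)
a=cv2.resize(s['color'][95:240,150:340,::-1],(400,305));b=cv2.resize(t['color'][110:220,180:330,::-1],(400,293))
im=np.zeros((305,800,3),np.uint8);im[:,:400]=a;im[:293,400:]=b;cv2.imwrite('pics/both2.png',im)
E
```

```text
[0.4257 0.4587 0.3235] [ 0.0001  0.0641  0.9979 -0.0003] [ 0.6336  0.2459  1.3885 -0.0006  1.5075 -0.8088]
handle s 105 med [-0.0012  0.0364  0.1178] 2% [-0.0219  0.0322  0.1062] 97% [0.0195 0.0486 0.1227] rect ((-0.0008505359292030334, 0.04016227647662163), (0.04311710223555565, 0.018066132441163063), 1.0791105031967163)
handle t 95 med [-0.0022  0.0438  0.1207] 2% [-0.0237  0.0372  0.1082] 97% [0.0186 0.0529 0.1269] rect ((-0.002736516296863556, 0.04537297040224075), (0.04389481991529465, 0.016828550025820732), 2.5790903568267822)
boardfrontstrip s 56 med [ 0.0011 -0.1954  0.0791] 2% [-0.0272 -0.1995  0.0766] 97% [ 0.0276 -0.1903  0.0812] rect ((0.0003640688955783844, -0.19507652521133423), (0.05916382372379303, 0.009622377343475819), 0.3033290207386017)
boardfrontstrip t 24 med [-0.0013 -0.192   0.08  ] 2% [-0.0268 -0.194   0.0774] 97% [ 0.0277 -0.1901  0.0849] rect ((0.0001900121569633484, -0.1921800971031189), (0.004028631839901209, 0.058951012790203094), 89.8788070678711)
post s 82 med [ 0.0819 -0.3042  0.0833] 2% [ 0.0602 -0.3094  0.0704] 97% [ 0.0906 -0.3006  0.0992] rect ((0
[... 481 characters left out ...]
374413996935, 0.017824659124016762), 84.64861297607422)
pointer t 10 med [ 0.0696 -0.2994  0.0851] 2% [ 0.0577 -0.3007  0.0803] 97% [ 0.078  -0.2981  0.0977] rect ((0.067612424492836, -0.299957275390625), (0.02092604525387287, 0.0026286740321666002), 3.1622843742370605)
clamp s 288 med [ 0.1315 -0.0621  0.1878] 2% [ 0.103  -0.0668  0.1363] 97% [ 0.1598 -0.0142  0.2118] rect ((0.14310233294963837, -0.047698356211185455), (0.0836343914270401, 0.048961229622364044), 44.4194221496582)
clamp t 207 med [ 0.1438 -0.0524  0.2013] 2% [ 0.1039 -0.0617  0.1461] 97% [ 0.1595 -0.005   0.2143] rect ((0.13139843940734863, -0.03206317871809006), (0.06300244480371475, 0.05928879231214523), 87.66558074951172)
```

View pics/both2.png

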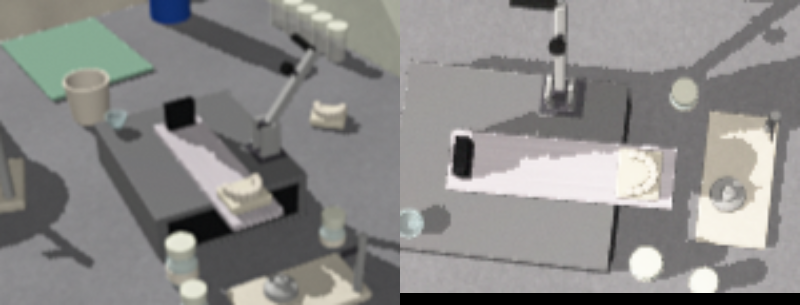

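Both views show the clamp arm swung back (left half, (285,95)), the board unmoved and the handle at stand (-2,44) mm. Next I'll go above the handle.

Emit:
servo_tool:
  commands:
    - [[-13, -41, 14], 0, 40]
    - [[-13, -41, 14], 0, 40]
    - [[-13, -41, 14], 0, 40]
    - [[-13, -41, 14], 0, 40]
    - [[-13, -41, 14], 0, 40]
    - [[-13, -41, 14], 0, 40]
    - [[-13, -41, 14], 0, 40]
    - [[-3, 2, 0], 0, 40]
    - [[0, 0, 0], 0, 40]
    - [[0, 0, 0], 0, 40]

```text
time_s: 14.05
eef_pos: [0.4825, 0.1643, 0.2259]
eef_rot: [0.0, 0.065, 0.998, 0.0]
wrist_force: [-0.2, -0.3, 0.1]
opening: 0.467
grasp_force: 0.0
```

Emit:
servo_tool:
  commands:
    - [[-1, 0, 30], 0, 40]
    - [[0, 0, 30], 0, 40]
    - [[0, 0, 30], 0, 40]
    - [[0, 0, 17], 0, 40]
    - [[0, 0, 8], 0, 40]
    - [[0, 0, 0], 0, 40]
    - [[0, 0, 0], 0, 40]

```text
time_s: 14.92
eef_pos: [0.4841, 0.1638, 0.1113]
eef_rot: [0.001, 0.065, 0.998, 0.0]
wrist_force: [0.1, -0.5, -0.3]
opening: 0.471
grasp_force: 0.0
```

Emit:
servo_tool:
  commands:
    - [[0, 0, 0], 0, 30]
    - [[0, 0, 0], 0, 22]
    - [[0, 0, 0], 0, 16]
    - [[0, 0, 0], 0, 0]
    - [[0, 0, 0], 0, 0]
    - [[0, 0, 0], 0, 0]

```text
time_s: 15.68
eef_pos: [0.484, 0.1638, 0.1109]
eef_rot: [0.001, 0.065, 0.998, 0.0]
wrist_force: [2.1, 1.8, 5.3]
opening: 0.181
grasp_force: 59.3
```

Emit:
servo_tool:
  commands:
    - [[0, -4, 0], 0, 0]
    - [[0, -8, 0], 0, 0]
    - [[0, -8, 0], 0, 0]
    - [[0, -8, 0], 0, 0]
    - [[0, -4, 0], 0, 0]
    - [[0, 0, 0], 0, 0]

```text
time_s: 16.42
eef_pos: [0.4796, 0.1324, 0.1109]
eef_rot: [0.001, 0.065, 0.998, 0.001]
wrist_force: [0.1, 4.4, 7.5]
opening: 0.174
grasp_force: 59.4
```

Sliding cleanly; 32 mm done. Continuing.

Emit:
servo_tool:
  commands:
    - [[0, -4, 0], 0, 0]
    - [[0, -8, 0], 0, 0]
    - [[0, -8, 0], 0, 0]
    - [[0, -8, 0], 0, 0]
    - [[0, -8, 0], 0, 0]
    - [[0, -8, 0], 0, 0]
    - [[0, -8, 0], 0, 0]
    - [[0, -6, 0], 0, 0]
    - [[0, -3, 0], 0, 0]
    - [[0, 0, 0], 0, 0]
    - [[0, 0, 0], 0, 0]

```text
time_s: 17.8
eef_pos: [0.4718, 0.0722, 0.1109]
eef_rot: [0.001, 0.065, 0.998, 0.001]
wrist_force: [0.3, 5.4, 6.8]
opening: 0.176
grasp_force: 59.4
```

Run:
```python
from h import *
np.set_printoptions(linewidth=200,precision=4,suppress=True)
s=snap('side','side3'); t=snap('top','top3'); W={'s':world(s),'t':world(t)}
reg(W,'fstrip',-.025,.025,-.35,-.275,.076,.086)
reg(W,'cast',-.04,.04,-.35,-.2,.09,.115)
reg(W,'pointer',.055,.078,-.36,-.26,.07,.11)
u,v=proj(s,(.48,-.16,.08));u,v=int(u),int(v);u2,v2=map(int,proj(t,(.48,-.16,.08)));print(u,v,u2,v2)
a=cv2.resize(s['color'][v-40:v+40,u-50:u+50,::-1],(400,320),interpolation=cv2.INTER_CUBIC);b=cv2.resize(t['color'][v2-40:v2+40,u2-50:u2+50,::-1],(400,320),interpolation=cv2.INTER_CUBIC)
cv2.imwrite('pics/both3.png',np.hstack([a,b]))
```

```text
fstrip s 117 med [ 0.0003 -0.2827  0.0789] 2% [-0.0223 -0.2912  0.0767] 97% [ 0.0239 -0.2753  0.0853] rect ((0.0003811754286289215, -0.2835880219936371), (0.048538561910390854, 0.017021704465150833), 0.04950706660747528)
fstrip t 59 med [-0.0009 -0.2817  0.0799] 2% [-0.0233 -0.2868  0.0766] 97% [ 0.0236 -0.2751  0.0849] rect ((-0.00026533380150794983, -0.2808893918991089), (0.04937351122498512, 0.011914861388504505), 0.5011821389198303)
cast s 311 med [-0.0013 -0.2612  0.0953] 2% [-0.0262 -0.2753  0.0909] 97% [ 0.0245 -0.2291  0.1064] rect ((-0.00020673498511314392, -0.2515287399291992), (0.054776277393102646, 0.05032772198319435), 0.8351422548294067)
cast t 284 med [-0.0021 -0.2476  0.0958] 2% [-0.0281 -0.2702  0.0906] 97% [ 0.0245 -0.2242  0.109 ] rect ((-0.0012277346104383469, -0.24725989997386932), (0.04957537353038788, 0.05641784891486168), 89.78119659423828)
pointer s 26 med [ 0.0682 -0.3033  0.0797] 2% [ 0.06   -0.3049  0.0748] 97% [ 0.0756 -0.3006  0.0852] rect ((0.06858691573143005, -0.30211400985717773), (0.00494502205401659, 0.01748332567512989), 85.48310852050781)
pointer t 9 med [ 0.0687 -0.2991  0.0853] 2% [ 0.0581 -0.3008  0.0782] 97% [ 0.0777 -0.2979  0.088 ] rect ((0.06768418103456497, -0.29923057556152344), (0.003083753865212202, 0.020311657339334488), 89.38050079345703)
298 212 310 169
```

View pics/both3.png

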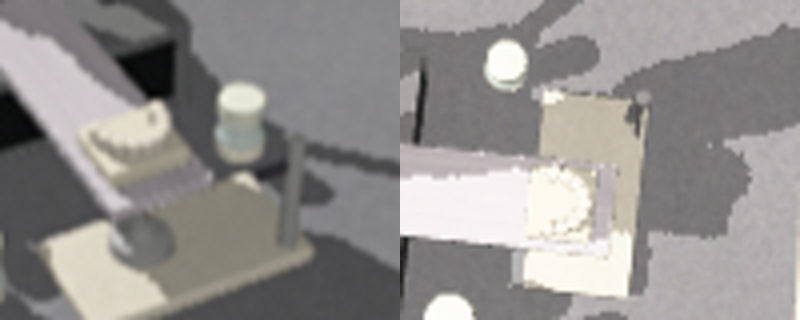

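Left and right halves show the board front (left (165,190), right (610,205)) about 10 mm short of the pointer (right (637,115)), well above the spindle. I'll move on 10 mm and verify with subpixel profiles.

Emit:
servo_tool:
  commands:
    - [[0, -3, 0], 0, 0]
    - [[0, -4, 0], 0, 0]
    - [[0, -3, 0], 0, 0]
    - [[0, 0, 0], 0, 0]
    - [[0, 0, 0], 0, 0]

```text
time_s: 18.52
eef_pos: [0.4706, 0.0625, 0.111]
eef_rot: [0.001, 0.065, 0.998, 0.001]
wrist_force: [0.6, 6.7, 7.2]
opening: 0.174
grasp_force: 59.5
```

Run:
```python
from h import *
np.set_printoptions(linewidth=200,precision=4,suppress=True)
s=snap('side','side4'); t=snap('top','top4'); W={'s':world(s),'t':world(t)}
reg(W,'fstrip',-.025,.025,-.35,-.275,.076,.086)
reg(W,'pointer',.055,.078,-.36,-.26,.07,.11)
def prof(c,x,ys,z,ch):
    X=C+x*ex+ys[:,None]*ey; P=np.c_[X,np.full(len(ys),z)]@c['R'].T+c['t']
    u=(c['fx']*P[:,0]/P[:,2]+c['cx']).astype(np.float32);v=(c['fy']*P[:,1]/P[:,2]+c['cy']).astype(np.float32)
    src=c['z_map'] if ch=='z' else c['color'].astype(np.float32).mean(2)
    return cv2.remap(src,u[None],v[None],cv2.INTER_LINEAR)[0]
ys=np.arange(-.33,-.27,.0005)
for n,c in(('s',s),('t',t)):
    f=[]
    for x in np.arange(-.028,.029,.002):
        d=prof(c,x,ys,.08,'z'); r=d-d[-20:].mean()   # jump to far when off the board
        i=np.where(r>.02)[0]; 
        if len(i): f.append(ys[i[-1]])
    print(n,'front edge depth',np.median(f),np.std(f),len(f))
    g=[prof(c,x,ys,.0785,'z') for x in np.arange(.061,.076,.001)]
    k=[(lambda i:(ys[i[0]]+ys[i[-1]])/2 if len(i) else np.nan)(np.where(p<np.median(p)-.03)[0]) for p in g]; print(n,'pointer depth mid',np.nanmedian(k),np.array(k))
print(ctrl.get_obs())
```

```text
fstrip s 137 med [ 0.0001 -0.2904  0.079 ] 2% [-0.0232 -0.3003  0.0768] 97% [ 0.0227 -0.2827  0.085 ] rect ((-4.69014048576355e-06, -0.2914857268333435), (0.018376709893345833, 0.04962845519185066), 88.84324645996094)
fstrip t 65 med [ 0.0013 -0.2903  0.0802] 2% [-0.0243 -0.2962  0.0766] 97% [ 0.0223 -0.2831  0.0838] rect ((8.500553667545319e-05, -0.29003727436065674), (0.013949444517493248, 0.04978907108306885), 89.9842300415039)
pointer s 27 med [ 0.0674 -0.3036  0.0811] 2% [ 0.0594 -0.3059  0.0747] 97% [ 0.0763 -0.3012  0.085 ] rect ((0.06831266731023788, -0.30307266116142273), (0.004578697960823774, 0.01891818828880787), 81.37627410888672)
pointer t 7 med [ 0.0651 -0.299   0.0858] 2% [ 0.0582 -0.3007  0.0762] 97% [ 0.0744 -0.2983  0.0883] rect ((0.0665118545293808, -0.2991896867752075), (0.01740056648850441, 0.000993735739029944), 7.8572821617126465)
s front edge depth -0.3085 0.01163853127443157 29
s pointer depth mid -0.313 [-0.3137 -0.3135 -0.3133 -0.3133 -0.313  -0.3125 -0.3123 -0.3123 -0.3127 -0.313  -0.3135 -0.3135 -0.3125 -0.3115 -0.3103]
t front edge depth -0.2845 0.007652026380567063 29
t pointer depth mid -0.3 [-0.3003 -0.3    -0.3    -0.2997 -0.2997 -0.2997 -0.2997 -0.304  -0.3043 -0.304  -0.3037 -0.303  -0.3023 -0.2967 -0.297 ]
{'time_s': 18.625, 'q': array([-0.1202,  0.1445,  1.9696,  0.0024,  1.0263, -1.5618]), 'dq': array([ 0.0017, -0.0002,  0.0008,  0.0001,  0.0016,  0.0004]), 'joint_efforts': array([ -3.0047, -32.7438, -25.7095,  -1.6798,   0.0134,  -0.0145]), 'eef_pos': array([0.4706, 0.0625, 0.111 ]), 'eef_rot': array([0.0007, 0.0651, 0.9979, 0.001 ]), 'wrist_force': array([0.8026, 6.9684, 7.3254]), 'torque': array([ 0.9925, -0.0996, -0.0712]), 'grasp_force': 59.50528085231781, 'opening': 0.17636614610251286}
```

The front is 1.5–2 mm short in both views. A final nudge, then settle.

Emit:
servo_tool:
  commands:
    - [[0, -2, 0], 0, 0]
    - [[0, 0, 0], 0, 0]
    - [[0, 0, 0], 0, 0]
    - [[0, 0, 0], 0, 0]

```text
time_s: 19.12
eef_pos: [0.4704, 0.0607, 0.111]
eef_rot: [0.001, 0.065, 0.998, 0.001]
wrist_force: [1.2, 7.7, 8.2]
opening: 0.178
grasp_force: 59.6
```

Run:
```python
from h import *
np.set_printoptions(linewidth=200,precision=4,suppress=True)
s=snap('side','side5'); t=snap('top','top5'); W={'s':world(s),'t':world(t)}
reg(W,'fstrip',-.025,.025,-.35,-.275,.076,.086)
reg(W,'pointer',.055,.078,-.36,-.26,.07,.11)
reg(W,'clamp',.10,.2,-.08,.01,.13,.24)
reg(W,'board',-.06,.06,-.33,-.15,.074,.086)
u,v=map(int,proj(s,(.48,-.1,.08)));u2,v2=map(int,proj(t,(.48,-.1,.08)))
f=lambda c,u,v:cv2.resize(c['color'][v-60:v+60,u-75:u+75,::-1],(400,320),interpolation=cv2.INTER_CUBIC)
cv2.imwrite('pics/both5.png',np.hstack([f(s,u,v),f(t,u2,v2)]))
```

```text
fstrip s 141 med [-0.0012 -0.2911  0.0792] 2% [-0.0229 -0.3026  0.0764] 97% [ 0.0231 -0.2848  0.0854] rect ((-0.00028845109045505524, -0.2945314943790436), (0.020904894918203354, 0.049476031213998795), 88.37137603759766)
fstrip t 70 med [ 0.0005 -0.2917  0.0797] 2% [-0.0234 -0.298   0.0764] 97% [ 0.0243 -0.2853  0.0842] rect ((0.0005056113004684448, -0.29126912355422974), (0.04897153377532959, 0.014357531443238258), 0.009693176485598087)
pointer s 27 med [ 0.0676 -0.3034  0.081 ] 2% [ 0.0595 -0.305   0.0739] 97% [ 0.0769 -0.3011  0.0846] rect ((0.06820045411586761, -0.30384260416030884), (0.004133235197514296, 0.01963892951607704), 83.4881362915039)
pointer t 8 med [ 0.0672 -0.2994  0.0827] 2% [ 0.0579 -0.3008  0.079 ] 97% [ 0.0772 -0.2985  0.0866] rect ((0.06754273176193237, -0.29957276582717896), (0.002275693928822875, 0.020334765315055847), 89.33820343017578)
clamp s 284 med [ 0.1323 -0.0623  0.1882] 2% [ 0.1041 -0.0668  0.1364] 97% [ 0.1601 -0.0138  0.2119] rect ((0.1308360993862152, -0.03619472682476044), (0.06274810433387756, 0.06360435485839844), 1.203363299369812)
clamp t 205 med [ 0.1438 -0.0526  0.2018] 2% [ 0.1035 -0.0616  0.1472] 97% [ 0.1594 -0.0054  0.2155] rect ((0.1309826374053955, -0.032255128026008606), (0.060513194650411606, 0.060950785875320435), 0.2666497826576233)
board s 786 med [-0.0054 -0.2109  0.079 ] 2% [-0.0342 -0.3018  0.0758] 97% [ 0.0332 -0.1537  0.084 ] rect ((0.012296382337808609, -0.22760820388793945), (0.09495370835065842, 0.15518218278884888), 0.10340696573257446)
board t 787 med [-0.0024 -0.2043  0.0799] 2% [-0.0353 -0.2956  0.0749] 97% [ 0.0324 -0.1532  0.0847] rect ((0.011680442839860916, -0.2254302054643631), (0.09601021558046341, 0.15069982409477234), 0.23534508049488068)
```

View pics/both5.png

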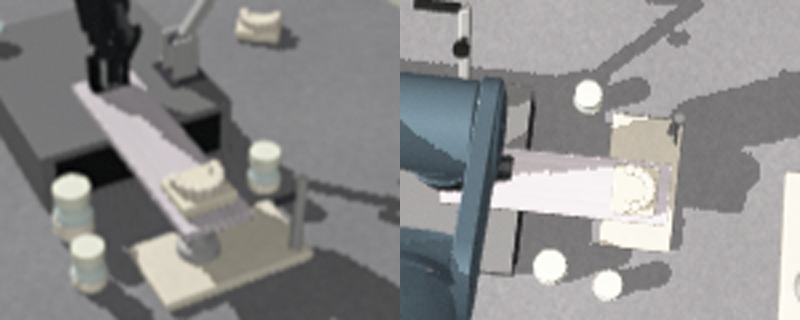

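The board front (right half, (668,193)) is level with the pointer (673,130). The board lies flat, the clamp is open, and the gripper holds the handle (left half, (105,75)).

```bash
python3 -c "
from bench import ctrl
print(ctrl.hand_in())"
```

```text
the job is handed in; nothing more can be done
None
```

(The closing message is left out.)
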